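# Swap the lime and the garlic, then tip the salt over the lime

### The job

The garlic and the lime are on each other's dish: swap them, so that the lime rests on the white dish and the garlic on the blue one (set one aside on the free worktop meanwhile). Then draw the salt shaker out of its slanted holder, tip it well past level so that its steel cap points clearly downward, and keep it raised over the lime as if to season it, cap roughly 10 cm above the lime and clear of everything. Finish while still holding it there, still; do not knock the other things on the worktop about.

Things in the scene. Friction and masses are not known exactly. Their poses are not given: they have to be found in the camera images.
- white_dish: loose round shallow white ceramic dish, 0.4 kg, rim 98 mm across and 16 mm high; the inner floor is flat, about 60 mm across, 8 mm above its underside, the wall flares outward. Origin: centre of the underside, z up. Holds the garlic at the start.
- blue_dish: the same dish in blue. Holds the lime at the start.
- garlic_center (a point): middle of the garlic bulb: whitish, about 60 mm across and 59 mm high with its stalk, flat underneath, stands by itself, widest about 28 mm above its underside (this point, 36 mm above the worktop when it stands on a dish). Under 0.2 kg.
- lime_center (a point): middle of the lime: green, 53 x 46 x 48 mm, can roll; this point is 24 mm above its underside, 32 mm above the worktop when it lies on a dish. Under 0.2 kg.
- salt_shaker: glass salt shaker with a steel cap, 90 mm long, body 44 mm in diameter up to 70 mm from the base, then the cap 34 mm in diameter; 0.1 kg. Origin: centre of its base; +z runs along its axis from base to cap. At the start it sits in the holder with its base down, +z leaning 35 degrees above level; the outer 52 mm stand free of the sleeve and can be gripped across, about 56 mm from the base.
- shaker_cap (a point): middle of the shaker's cap end, 90 mm along its axis from the base.
- shaker_holder: fixed holder: a wooden foot plate 110 x 74 x 8 mm with a slanted round dark wooden sleeve with two thin brass bands, 58 mm outside and 48 mm inside diameter, 38 mm deep inside. The sleeve's axis lies in the holder's x-z plane and rises 35 degrees above level towards the holder's +x; the shaker is drawn out along it. Origin: centre of the foot plate's underside.
- holder_mouth (a point): centre of the sleeve's open end, on the sleeve's axis, 57 mm above the worktop.
- onion: bystander: red onion, 64 x 67 x 71 mm, loose, at the back left; leave alone. Origin at its underside.
- pepper_mill: bystander: turned wooden pepper mill, 58 mm across and 170 mm high, loose, at the back right of the middle; leave alone. Origin at its underside.
- kitchen_timer: bystander: cream-coloured kitchen timer, 65 mm across and 47 mm high, loose, to the right of the holder; leave alone. Origin at its underside.

How it is judged:
By the outcome, as a careful person would: the job done as asked, in the order asked, and still so for the second after the job is handed in, while the arm keeps its last pose, push and grip.
It also fails if it takes over 72 s, if anything falls off the work surface, if the arm or the gripper's body presses on something with over 40 N, if the wrist force passes 120 N, or if a joint passes its speed limit or range.

### The arm

A 7-joint arm with a two-finger parallel gripper is mounted at the origin on a cart in front of the work surface, level with it; the furniture and walls round the work are solid. World frame = base frame: x ahead of the robot, y to its left, z up, the work surface at z = 0. Lengths are in m, angles in rad, forces in N, time in s.
With the tool pointing down it reaches from about 0.425 to 0.875 m from the base axis. Payload 4.7 kg.
Tool frame: the origin (TCP) lies at the very end of the fingers, on their centre line; the grasp point (between the pads) lies 19 mm behind it; z points along the fingers, y is the line along which they close (so a half turn about z gives the same grasp; the last joint's range is limited). The gripper opens to 87 mm and grips with 3 to 60 N. Pads are 19 mm wide; open, the fingers measure 117 mm over their backs; the gripper's body (75 mm by 190 mm) begins 51 mm behind the grasp point.
Start: joints at [-1.15, 0.321, -0.07, 1.45, 0.023, 1.371, -0.057], TCP at [0.257, 0.597, 0.223] pointing down, gripper open.
Joint ranges: [-2.86, 2.86], [-0.3, 2.09], [-1.38, 1.24], [0.06, 2.45], [-1.56, 4.7], [0.09, 2.05], [-2.69, 2.69]. Speed limits (rad/s): [2.57, 2.57, 3.14, 3.14, 3.14, 3.14, 3.14].

### API

Orientations are given as [roll, pitch, yaw] about the fixed x, y, z axes, in that order (R = Rz(yaw) Ry(pitch) Rx(roll)).
In Python, from plant import robot, vision gives the robot as it stands.
- The arm moves only by the tool move_arm, never from a script. Its argument "steps" is a list of rows, each a list of 7 numbers: the shift along the world's x, y, z normalised to -1 to 1, where 1 is 0.6 m, then the turn, a rotation vector about the world's x, y, z normalised to -1 to 1, where 1 is 0.5 rad, then the opening, from 0 (shut) to 1 (fully open). In form: [[dx, dy, dz, wx, wy, wz, jaw], ...]. A call has 1 to 20 rows; each row is the pose to reach, as a shift and turn from the pose commanded when the call began; what a row does not reach only later rows make up. A row lasts 1/10 s, in which the tool goes at most 50 mm and 8.59 degrees, less where a joint would pass 70% of its speed; a pose out of reach is approached as far as the arm can. A call with a number of a shift or a turn outside -1 to 1 is refused whole. A call with a gripper value outside its range is refused whole. The fingers move at their own pace and stop on an object; "force" is the grip in N (left out, the last holds). Time passes only in rows, so rows that repeat a pose let the fingers close. It gives the time, the measured TCP pose, the force, the opening and the grip force at its end, in the units of the state.
- robot.sense(): the state, without advancing time (a new reading comes with each control period).
- vision.snapshot(name): name is "scene" or "top" or "wrist"; returns the picture (400x640x3 uint8, red, green, blue); there is no depth.
- vision.calibration(name): a dict with "mtx" (3x3 intrinsics, pixels), "dist" ([k1, k2, p1, p2, k3] as OpenCV has them; the pictures are not rectified), "camera_from_world" (4x4, takes a point from world to camera coordinates). Camera axes: x right, y down, z forward; pixel columns grow to the right and rows downward; lengths in m; the calibration is good to about 2 mm. A picture is of the moment at which its call begins: read the wrist's pose just before it. calibration takes no time and is no camera call; for the wrist camera it gives the pose at the moment of the call.
- robot.job_done(): hands the job in; it is judged then, once.
The state is a dict: "time": time; "joint_pos": joint angles; "joint_vel": joint speeds; "effort": joint torques, N m; "ee_pos": TCP position; "orientation": TCP orientation; "contact_force": force on the tool from outside, world axes, zero at the start; "moment": the same for the moment, N m; "finger_gap": finger opening in m; "gripper_force": force on a finger pad.
Only numpy, scipy, OpenCV 4.12 (cv2) and the standard library are available. Lean on these libraries where they do the work, as an engineer would, in place of code of your own. Each camera call takes 0.05 s, during which the arm holds its last target. There are 200 camera calls.

## Working session

There is one attempt and no reset: what is moved stays moved. The work goes in short steps, Python scripts to look and compute and a tool call to move; the robot and the scene stay as the last step left them, time stands still between calls to the robot, and variables do not carry over. Pictures are saved under pics/ and viewed, at most 10 in all, crops included, and the job is handed in when it is done.

Besides the shell and the picture viewer there is one more tool, called after ">>>" by a JSON object that holds its "name" and its "arguments". move_arm: Moves the arm, as the interface text tells. Its arguments: {"type":"object","properties":{"steps":{"type":"array","items":{"type":"array","items":{"type":"number"}}},"force":{"type":"number"}},"required":["steps"]}

```bash
mkdir -p pics
python3 - <<'E'
from plant import robot, vision
import cv2
print(robot.sense())
for n in ("scene","top"):
    cv2.imwrite(f"pics/{n}0.png",vision.snapshot(n)[:,:,::-1]); print(vision.calibration(n))
E
```

```text
{'time': 0.0, 'joint_pos': array([-1.14991104,  0.32183121, -0.07007507,  1.45167057,  0.02262785,
        1.37076319, -0.05690016]), 'joint_vel': array([ 3.22396549e-05,  2.13678329e-03, -4.29014141e-05,  1.77730650e-04,
        6.15695447e-04, -1.35203984e-03,  1.91875636e-04]), 'effort': array([-4.12465515e-04, -4.91285741e+01, -4.03520074e-01, -3.12522054e+01,
       -6.37146877e-02,  4.38310322e-02,  1.78518139e-04]), 'ee_pos': array([0.25702487, 0.59643668, 0.22145832]), 'orientation': array([-3.13971132e+00,  1.26529079e-04,  2.73483419e+00]), 'contact_force': array([ 0.35367514, -0.21989712, -0.59536999]), 'moment': array([0.06275241, 0.02008881, 0.02125835]), 'gripper_force': 0.0, 'finger_gap': 0.08700194622488755}
{'mtx': array([[470.15681197,   0.        , 327.45005512],
       [  0.        , 470.15681197, 202.98041627],
       [  0.        ,   0.        ,   1.        ]]), 'dist': array([-0.06606575,  0.        ,  0.        ,  0.        ,  0.        ]), 'camera_from_world': array([[ 0.53053514, -0.84732495,  0.02393534, -0.43741757],
       [-0.50299061, -0.33741453, -0.79570841,  0.35333934],
       [ 0.68229972,  0.41011202, -0.60520676,  1.02938343],
       [ 0.        ,  0.        ,  0.        ,  1.        ]])}
{'mtx': array([[390.21169872,   0.        , 316.70608076],
       [  0.        , 390.21169872, 202.49088779],
       [  0.        ,   0.        ,   1.        ]]), 'dist': array([-0.08127681,  0.        ,  0.        ,  0.        ,  0.        ]), 'camera_from_world': array([[ 3.20830616e-03, -9.99749402e-01, -2.21549075e-02,
        -1.20252839e-01],
       [-9.95349950e-01, -1.05971396e-03, -9.63190199e-02,
         5.93905800e-01],
       [ 9.62714047e-02,  2.23609070e-02, -9.95103917e-01,
         1.14800983e+00],
       [ 0.00000000e+00,  0.00000000e+00,  0.00000000e+00,
         1.00000000e+00]])}
```

View pics/top0.png

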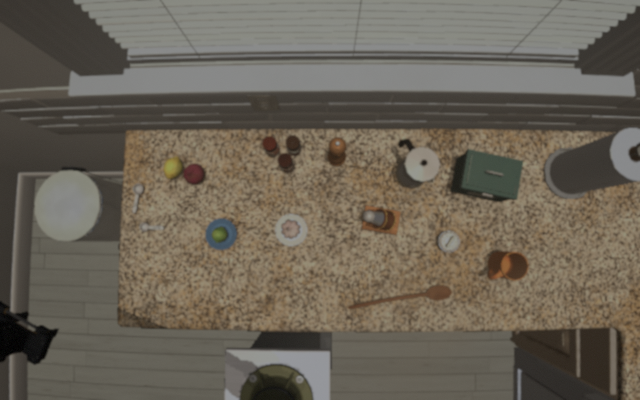

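View pics/scene0.png

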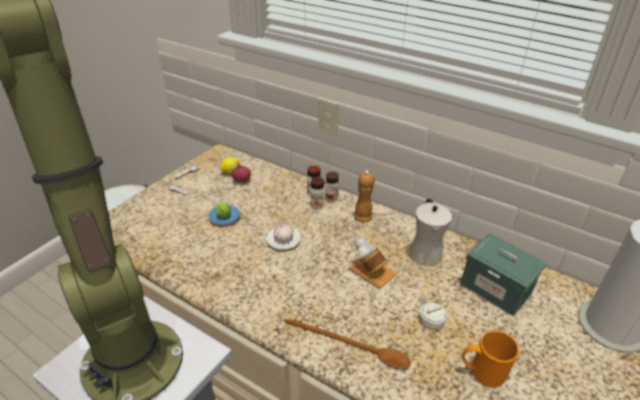

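```bash
cat > h.py <<'E'
import numpy as np, cv2
from scipy.spatial.transform import Rotation as R
from plant import robot, vision
def ray(n,uv,z,c=None):
    c=c or vision.calibration(n); T=c["camera_from_world"]
    p=cv2.undistortPoints(np.array([[uv]],float),c["mtx"],c["dist"])[0,0]
    d=T[:3,:3].T@np.r_[p,1]; o=-T[:3,:3].T@T[:3,3]
    return (o+d*(z-o[2])/d[2]).round(4)
def proj(n,P,c=None):
    c=c or vision.calibration(n); T=c["camera_from_world"]
    return cv2.projectPoints(np.atleast_2d(P).astype(float),cv2.Rodrigues(T[:3,:3])[0],T[:3,3],c["mtx"],c["dist"])[0][:,0].round(1)
E
python3 - <<'E'
from h import *
a=cv2.imread("pics/top0.png")
A=cv2.resize(a[195:255,195:275],None,fx=5,fy=5,interpolation=cv2.INTER_CUBIC)
A2=cv2.resize(a[195:255,265:325],None,fx=5,fy=5,interpolation=cv2.INTER_CUBIC)
B=cv2.resize(a[195:255,345:425],None,fx=5,fy=5,interpolation=cv2.INTER_CUBIC)
b=cv2.imread("pics/scene0.png")
C=cv2.resize(b[225:295,335:415],None,fx=4,fy=4,interpolation=cv2.INTER_CUBIC)
D=np.zeros((600,800,3),np.uint8)
D[:300,:400]=A;D[:300,400:700]=A2;D[300:,:400]=B;D[300:580,400:720]=C
cv2.imwrite("pics/crop0.png",np.clip(D*1.3,0,255).astype(np.uint8))
hsv=cv2.cvtColor(a,cv2.COLOR_BGR2HSV)
for nm,m,z in (("blue",(hsv[...,0]>98)&(hsv[...,0]<125)&(hsv[...,1]>90),.014),("lime",(hsv[...,0]>30)&(hsv[...,0]<70)&(hsv[...,1]>90),.035)):
    m=m.astype(np.uint8); m[:190]=0;m[270:]=0;m[:,:190]=0;m[:,300:]=0
    ys,xs=np.nonzero(m); print(nm,len(xs),xs.min(),xs.max(),ys.min(),ys.max())
    h=cv2.convexHull(np.c_[xs,ys].astype(np.int32)); e=cv2.fitEllipse(h); print(e, ray("top",e[0],z))
for n,uv,z in (("top",(290.5,230),.014),("scene",(283.5,238),.014),("scene",(224,215),.014),("scene",(223,211),.036),("scene",(284,231),.036)): print(n,uv,ray(n,uv,z))
E
```

```text
Traceback (most recent call last):
ValueError: zero-size array to reduction operation minimum which has no identity
```

View pics/crop0.png

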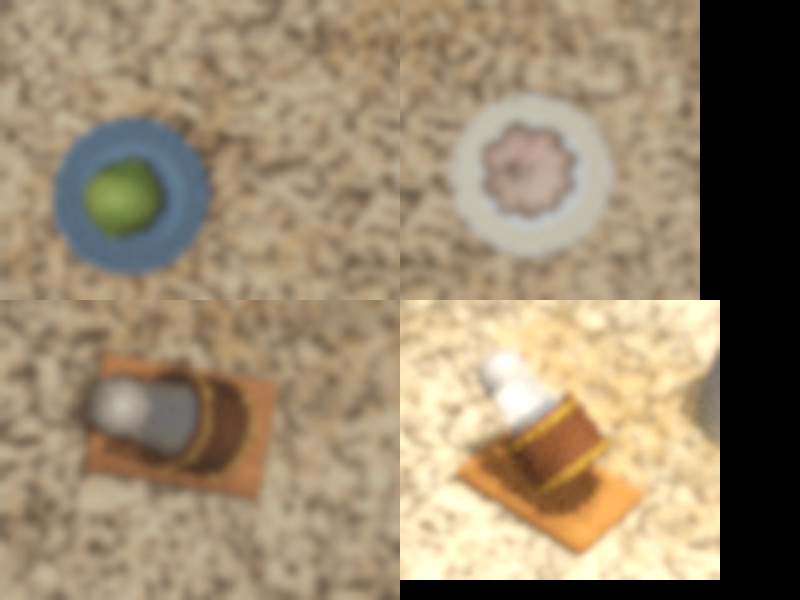

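Run:
```python
from h import *
t=lambda x,y,ox:(ox+(x+.5)/5-.5,195+(y+.5)/5-.5)
pr=lambda nm,p,z:print(nm,ray("top",p,z))
pr("blue",t(131,196,195),.014);pr("lime",t(124,197,195),.036)
pr("white",t(131,175,265),.014);pr("garlic",t(130,170,265),.036)
c=np.array([ray("top",t(x,y-300,345),.008) for x,y in((104,352),(277,380),(258,497),(85,470))])
print(c); print("plate",c.mean(0)); d=(c[0]+c[3]-c[1]-c[2])[:2]; e=(c[0]+c[1]-c[2]-c[3])[:2]
yaw=np.arctan2(d[1],d[0]); print("yaw",yaw,np.arctan2(e[1],e[0])-yaw, np.linalg.norm(d)/2,np.linalg.norm(e)/2)
s=lambda x,y:(335+(x-400+.5)/4-.5,225+(y-300+.5)/4-.5)
c2=np.array([ray("scene",s(*p),.008) for p in((457,470),(583,553),(645,492))]); print("scene corners",c2,(c2[0]+c2[2])/2)
# cap end from top & scene via triangulation
for n,uv in(("blue",(224,215)),("white",(283.5,238))): print(n,ray("scene",uv,.014))
P=[]
for n,uv in(("top",t(113,104,345)),("scene",s(494,361))):
    C=vision.calibration(n);P.append((C["camera_from_world"][:3],cv2.undistortPoints(np.array([[uv]],float),C["mtx"],C["dist"])[0,0]))
X=cv2.triangulatePoints(P[0][0],P[1][0],P[0][1],P[1][1]);X=(X[:3]/X[3])[:,0];print("cap",X,proj("top",X),proj("scene",X),t(113,104,345),s(494,361))
```

```text
blue [0.499  0.1742 0.014 ]
lime [0.498  0.1725 0.036 ]
white [ 0.5128 -0.0404  0.014 ]
garlic [ 0.5151 -0.0417  0.036 ]
[[ 0.5885 -0.2674  0.008 ]
 [ 0.5714 -0.373   0.008 ]
 [ 0.5002 -0.3603  0.008 ]
 [ 0.5165 -0.2553  0.008 ]]
plate [ 0.54415 -0.314    0.008  ]
yaw 1.413511789493727 -1.5849952237998275 0.10661604006902524 0.07266581039250852
scene corners [[ 0.5186 -0.2598  0.008 ]
 [ 0.4981 -0.366   0.008 ]
 [ 0.5701 -0.376   0.008 ]] [ 0.54435 -0.3179   0.008  ]
blue [0.4958 0.1665 0.014 ]
white [ 0.5113 -0.0465  0.014 ]
cap [ 0.55179908 -0.2644112   0.08436876] [[367.2 215.4]] [[358.1 239.9]] (367.2, 215.4) (358.125, 239.875)
```

>>> {"name": "move_arm", "arguments": {"steps": [[0.4,-0.9,0.05,0,0,-1,1],[0.4,-0.9,0.05,0,0,-1,1],[0.4,-0.9,0.05,0,0,-1,1],[0.4,-0.9,0.05,0,0,-1,1],[0.4,-0.9,0.05,0,0,-1,1],[0.4,-0.9,0.05,0,0,-1,1],[0.4,-0.9,0.05,0,0,-1,1],[0.4,-0.9,0.05,0,0,-1,1],[0.4,-0.9,0.05,0,0,-1,1],[0.4,-0.9,0.05,0,0,-1,1],[0.4,-0.9,0.05,0,0,-1,1],[0.4,-0.9,0.05,0,0,-1,1],[0.4,-0.9,0.05,0,0,-1,1]]}}

```text
time: 1.4
ee_pos: [0.4989, 0.0497, 0.2529]
orientation: [-3.141, 0.003, 2.224]
contact_force: [0.2, 0.1, 1.2]
finger_gap: 0.0873
gripper_force: 0.0
```

>>> {"name": "move_arm", "arguments": {"steps": [[0,0,0,0,0,-1,1],[0,0,0,0,0,-1,1],[0,0,0,0,0,-1,1],[0,0,0,0,0,-1,1]]}}

```text
time: 1.8
ee_pos: [0.4967, 0.0578, 0.2521]
orientation: [-3.141, -0.0, 1.731]
contact_force: [0.0, -0.2, 0.0]
finger_gap: 0.087
gripper_force: 0.0
```

>>> {"name": "move_arm", "arguments": {"steps": [[0,0,0,0,0,-0.33,1],[0,0,0,0,0,-0.33,1],[0,0,0,0,0,-0.33,1],[0,0,0,0,0,-0.33,1]]}}

```text
time: 2.2
ee_pos: [0.497, 0.0572, 0.2525]
orientation: [-3.141, 0.0, 1.572]
contact_force: [1.0, -0.2, -0.5]
finger_gap: 0.0872
gripper_force: 0.0
```

Run:
```python
from h import *
s=robot.sense();print(s["time"],s["ee_pos"],s["orientation"],s["joint_pos"])
c=vision.calibration("wrist");i=vision.snapshot("wrist")[:,:,::-1];cv2.imwrite("pics/w1.png",i)
np.save("w1.npy",c,allow_pickle=True);print(c)
```

```text
2.2 [0.49704005 0.057214   0.25245143] [-3.14135225e+00  7.34055835e-05  1.57246818e+00] [-0.62894974 -0.0270851   0.45569231  1.78306337  0.0121634   1.38311467
 -0.17400309]
{'mtx': array([[319.22656808,   0.        , 318.76484701],
       [  0.        , 319.22656808, 200.75151523],
       [  0.        ,   0.        ,   1.        ]]), 'dist': array([0.01819464, 0.        , 0.        , 0.        , 0.        ]), 'camera_from_world': array([[ 9.99998495e-01,  1.69056584e-03, -3.89394171e-04,
        -4.96051451e-01],
       [ 1.73344298e-03, -9.64723749e-01,  2.63258588e-01,
         1.56853912e-02],
       [ 6.93981720e-05, -2.63258867e-01, -9.64725227e-01,
         4.34192425e-01],
       [ 0.00000000e+00,  0.00000000e+00,  0.00000000e+00,
         1.00000000e+00]])}
```

View pics/w1.png

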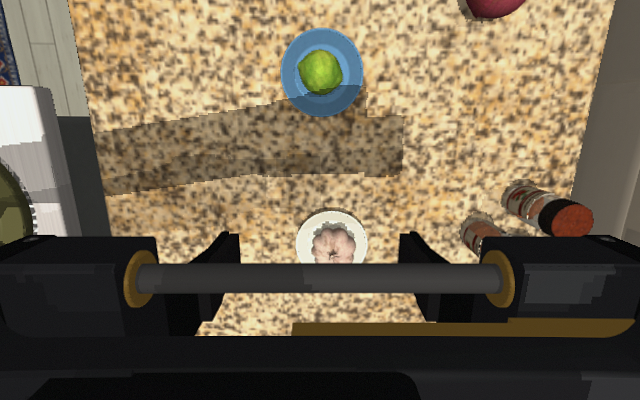

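Run:
```python
from h import *
c=np.load("w1.npy",allow_pickle=True).item()
for nm,uv,z in(("blue",(321.5,72.5),.014),("lime",(320,72),.034),("limehi",(320,72),.045),("white L",(296,245),.016),("white R",(368,245),.016),("white top",(332,211),.016),("garlic",(333,244),.045)): print(nm,ray("w",uv,z,c))
```

```text
blue [0.499  0.1764 0.014 ]
lime [0.4971 0.1746 0.034 ]
limehi [0.4971 0.1733 0.045 ]
white L [ 0.4655 -0.0402  0.016 ]
white R [ 0.5623 -0.04    0.016 ]
white top [0.5133 0.0077 0.016 ]
garlic [ 0.5138 -0.0264  0.045 ]
```

>>> {"name": "move_arm", "arguments": {"steps": [[0.028,-0.163,-0.1,0,0,0,1],[0.028,-0.163,-0.15,0,0,0,1],[0.028,-0.163,-0.2,0,0,0,1],[0.028,-0.163,-0.26,0,0,0,1],[0.028,-0.163,-0.32,0,0,0,1],[0.028,-0.163,-0.36,0,0,0,1],[0.028,-0.163,-0.385,0,0,0,1],[0.028,-0.163,-0.385,0,0,0,1],[0.028,-0.163,-0.385,0,0,0,1]]}}

```text
time: 3.15
ee_pos: [0.5142, -0.0409, 0.0219]
orientation: [3.142, 0.0, 1.57]
contact_force: [0.2, -0.8, 0.1]
finger_gap: 0.0872
gripper_force: 0.0
```

>>> {"name": "move_arm", "arguments": {"steps": [[0,0,0,0,0,0,0.55],[0,0,0,0,0,0,0.55],[0,0,0,0,0,0,0.55],[0,0,0,0,0,0,0.55],[0,0,0,0,0,0,0.55],[0,0,0,0,0,0,0.55],[0,0,0,0,0,0,0.55],[0,0,0,0,0,0,0.55]], "force": 12}}

```text
time: 3.95
ee_pos: [0.5143, -0.0408, 0.0219]
orientation: [3.141, -0.0, 1.57]
contact_force: [0.5, 1.0, 3.1]
finger_gap: 0.0558
gripper_force: 12.0
```

>>> {"name": "move_arm", "arguments": {"steps": [[0,0,0.04,0,0,0,0.5],[0,0,0.1,0,0,0,0.5],[0.02,0.05,0.1,0,0,0,0.5],[0.05,0.11,0.1,0,0,0,0.5],[0.077,0.18,0.1,0,0,0,0.5],[0.077,0.18,0.07,0,0,0,0.5],[0.077,0.18,0.04,0,0,0,0.5],[0.077,0.18,0.01,0,0,0,0.5],[0.077,0.18,-0.005,0,0,0,0.5],[0.077,0.18,-0.011,0,0,0,0.5],[0.077,0.18,-0.012,0,0,0,0.5],[0.077,0.18,-0.012,0,0,0,0.5]]}}

```text
time: 5.15
ee_pos: [0.5609, 0.0671, 0.015]
orientation: [3.14, -0.0, 1.57]
contact_force: [-0.5, -0.6, -0.7]
finger_gap: 0.0552
gripper_force: 12.0
```

>>> {"name": "move_arm", "arguments": {"steps": [[0,0,0,0,0,0,0.75],[0,0,0,0,0,0,0.85],[0,0,0,0,0,0,0.95],[0,0,0,0,0,0,1],[0,0,0.03,0,0,0,1],[0,0,0.08,0,0,0,1],[0,0,0.16,0,0,0,1],[0,0,0.16,0,0,0,1]]}}

```text
time: 5.95
ee_pos: [0.5649, 0.0676, 0.1169]
orientation: [3.13, -0.003, 1.569]
contact_force: [0.6, 0.4, 0.3]
finger_gap: 0.0869
gripper_force: 0.0
```

Run:
```python
from h import *
i=vision.snapshot("scene")[150:270,180:340,::-1];cv2.imwrite("pics/s1.png",cv2.resize(i,None,fx=5,fy=5,interpolation=cv2.INTER_CUBIC))
```

```text
(no output)
```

View pics/s1.png

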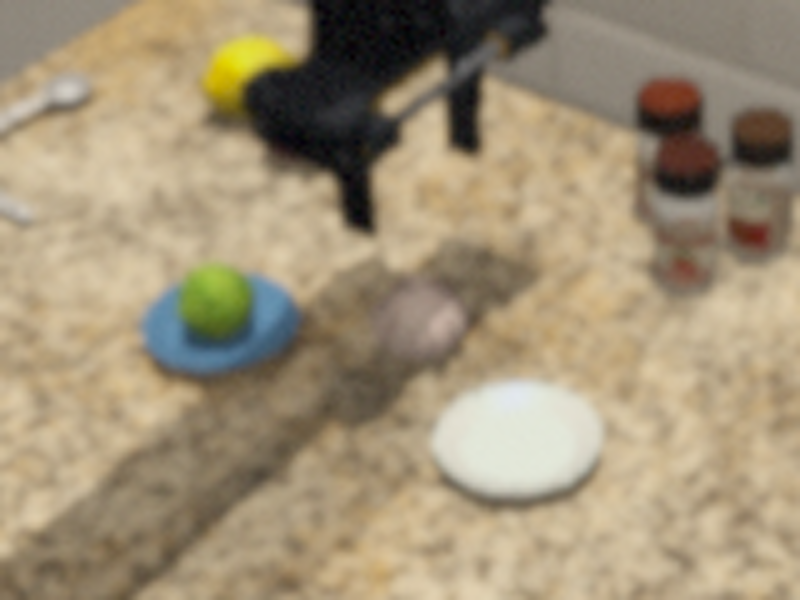

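>>> {"name": "move_arm", "arguments": {"steps": [[-0.05,0.08,0,0,0,0,0.76],[-0.105,0.155,0,0,0,0,0.76],[-0.105,0.178,0,0,0,0,0.76],[-0.105,0.178,-0.04,0,0,0,0.76],[-0.105,0.178,-0.08,0,0,0,0.76],[-0.105,0.178,-0.12,0,0,0,0.76],[-0.105,0.178,-0.145,0,0,0,0.76],[-0.105,0.178,-0.153,0,0,0,0.76],[-0.105,0.178,-0.153,0,0,0,0.76],[-0.105,0.178,-0.153,0,0,0,0.76]]}}

```text
time: 7.0
ee_pos: [0.4976, 0.174, 0.019]
orientation: [3.141, -0.0, 1.57]
contact_force: [0.5, -0.0, 0.8]
finger_gap: 0.0663
gripper_force: 0.0
```

>>> {"name": "move_arm", "arguments": {"steps": [[0,0,0,0,0,0,0.6],[0,0,0,0,0,0,0.5],[0,0,0,0,0,0,0.4],[0,0,0,0,0,0,0.4],[0,0,0,0,0,0,0.4],[0,0,0,0,0,0,0.4],[0,0,0,0,0,0,0.4]]}}

```text
time: 7.7
ee_pos: [0.4975, 0.1742, 0.019]
orientation: [3.141, -0.0, 1.57]
contact_force: [-0.8, -0.1, 5.4]
finger_gap: 0.0486
gripper_force: 12.0
```

>>> {"name": "move_arm", "arguments": {"steps": [[0,0,0.02,0,0,0,0.4],[0,0,0.08,0,0,0,0.4],[0,0,0.14,0,0,0,0.4],[0.01,-0.06,0.14,0,0,0,0.4],[0.02,-0.13,0.14,0,0,0,0.4],[0.0275,-0.21,0.14,0,0,0,0.4],[0.0275,-0.29,0.14,0,0,0,0.4],[0.0275,-0.35,0.14,0,0,0,0.4],[0.0275,-0.358,0.14,0,0,0,0.4],[0.0275,-0.358,0.1,0,0,0,0.4],[0.0275,-0.358,0.06,0,0,0,0.4],[0.0275,-0.358,0.03,0,0,0,0.4],[0.0275,-0.358,0.01,0,0,0,0.4],[0.0275,-0.358,0.003,0,0,0,0.4],[0.0275,-0.358,0.001,0,0,0,0.4],[0.0275,-0.358,0.001,0,0,0,0.4],[0.0275,-0.358,0.001,0,0,0,0.4]]}}

```text
time: 9.4
ee_pos: [0.5145, -0.0408, 0.02]
orientation: [3.14, -0.0, 1.57]
contact_force: [0.6, -0.0, -0.0]
finger_gap: 0.0484
gripper_force: 12.0
```

Run:
```python
from h import *
s=robot.sense();print(s["contact_force"],s["ee_pos"])
i=vision.snapshot("scene")[150:270,180:340,::-1];cv2.imwrite("pics/s2.png",cv2.resize(i,None,fx=5,fy=5,interpolation=cv2.INTER_CUBIC))
```

```text
[ 0.554113   -0.04083803 -0.03677544] [ 0.5145018  -0.0407991   0.01999056]
```

View pics/s2.png

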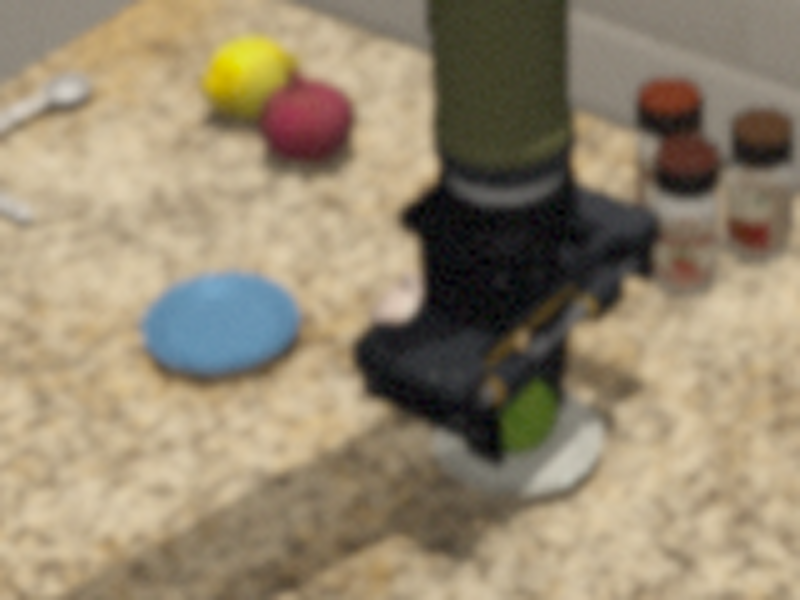

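>>> {"name": "move_arm", "arguments": {"steps": [[0,0,-0.0017,0,0,0,0.4],[0,0,-0.0017,0,0,0,0.4],[0,0,-0.0017,0,0,0,0.6],[0,0,-0.0017,0,0,0,0.66],[0,0,-0.0017,0,0,0,0.72],[0,0,-0.0017,0,0,0,0.76],[0,0,-0.0017,0,0,0,0.76],[0,0,0.03,0,0,0,0.76],[0,0,0.09,0,0,0,0.8],[0,0,0.15,0,0,0,1],[0.04,0.09,0.15,0,0,0,1],[0.076,0.15,0.15,0,0,0,1],[0.076,0.18,0.15,0,0,0,1],[0.076,0.18,0.15,0,0,0,1]]}}

```text
time: 10.85
ee_pos: [0.5593, 0.0717, 0.1087]
orientation: [-3.141, -0.001, 1.576]
contact_force: [0.4, -0.5, -0.1]
finger_gap: 0.0865
gripper_force: 0.0
```

Run:
```python
from h import *
s=robot.sense();print(s["time"],s["ee_pos"])
c=vision.calibration("wrist");i=vision.snapshot("wrist")[:,:,::-1]
j=vision.snapshot("scene")[:,:,::-1]
b=cv2.resize(j[180:260,190:320],(520,320),interpolation=cv2.INTER_CUBIC)
D=np.zeros((600,640,3),np.uint8);D[:280]=i[:280];D[280:600,:520]=b
cv2.imwrite("pics/w3.png",D);np.save("w3.npy",c,allow_pickle=True)
```

```text
10.85 [0.5593498  0.07168295 0.10871861]
```

View pics/w3.png

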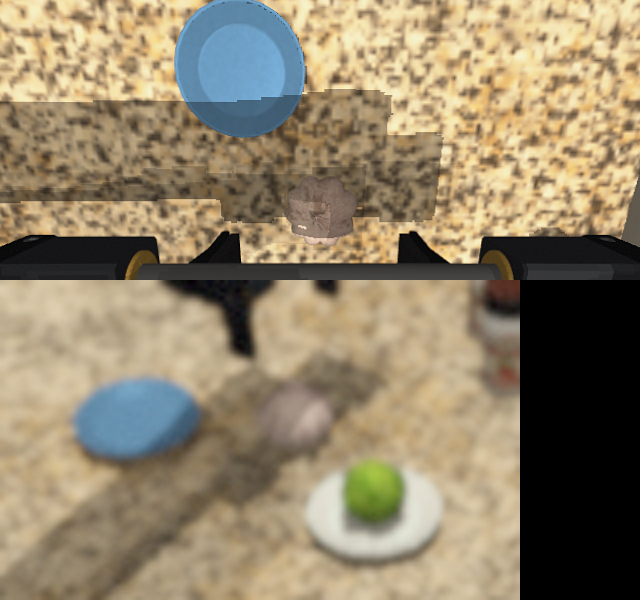

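>>> {"name": "move_arm", "arguments": {"steps": [[0,0,0,0,0,0,1],[0,0,-0.05,0,0,0,1],[0,0,-0.1,0,0,0,1],[0,0,-0.14,0,0,0,1],[0,0,-0.156,0,0,0,1],[0,0,-0.156,0,0,0,1],[0,0,-0.156,0,0,0,0.55],[0,0,-0.156,0,0,0,0.5],[0,0,-0.156,0,0,0,0.5],[0,0,-0.156,0,0,0,0.5],[0,0,-0.156,0,0,0,0.5],[0,0,-0.156,0,0,0,0.5],[0,0,-0.156,0,0,0,0.5]]}}

```text
time: 12.25
ee_pos: [0.5598, 0.0673, 0.0161]
orientation: [3.141, -0.0, 1.57]
contact_force: [-0.1, 0.2, 3.9]
finger_gap: 0.0557
gripper_force: 12.0
```

Run:
```python
from h import *
c=np.load("w3.npy",allow_pickle=True).item()
print(ray("w",(240,67.5),.016,c),ray("w",(242,69),.008,c))
```

```text
[0.4994 0.1772 0.016 ] [0.499  0.1772 0.008 ]
```

>>> {"name": "move_arm", "arguments": {"steps": [[0,0,0.03,0,0,0,0.5],[0,0,0.1,0,0,0,0.5],[-0.03,0.06,0.1,0,0,0,0.5],[-0.07,0.12,0.1,0,0,0,0.5],[-0.1015,0.182,0.1,0,0,0,0.5],[-0.1015,0.182,0.1,0,0,0,0.5],[-0.1015,0.182,0.06,0,0,0,0.5],[-0.1015,0.182,0.035,0,0,0,0.5],[-0.1015,0.182,0.02,0,0,0,0.5],[-0.1015,0.182,0.015,0,0,0,0.5],[-0.1015,0.182,0.013,0,0,0,0.5],[-0.1015,0.182,0.013,0,0,0,0.5],[-0.1015,0.182,0.013,0,0,0,0.5]]}}

```text
time: 13.55
ee_pos: [0.4981, 0.1756, 0.0239]
orientation: [-3.14, 0.0, 1.569]
contact_force: [-2.5, -0.8, 4.3]
finger_gap: 0.0555
gripper_force: 12.0
```

>>> {"name": "move_arm", "arguments": {"steps": [[0,0,0,0,0,0,0.7],[0,0,0,0,0,0,0.8],[0,0,0,0,0,0,0.9],[0,0,0,0,0,0,1],[0,0,0,0,0,0,1],[0,0,0.04,0,0,0,1],[0,0,0.1,0,0,0,1],[0,0,0.18,0,0,0,1],[0,0,0.25,0,0,0,1],[0,0,0.3,0,0,0,1],[0,-0.05,0.35,0,0,0,1],[0,-0.15,0.35,0,0,0,1],[0,-0.23,0.35,0,0,0,1],[0,-0.23,0.35,0,0,0,1]]}}

```text
time: 14.95
ee_pos: [0.4986, 0.031, 0.2341]
orientation: [3.14, 0.001, 1.56]
contact_force: [0.4, 0.7, -0.1]
finger_gap: 0.0868
gripper_force: 0.0
```

Run:
```python
from h import *
s=robot.sense();print(s["time"],s["ee_pos"],s["orientation"],s["joint_pos"])
c=vision.calibration("wrist");i=vision.snapshot("wrist")[:,:,::-1]
j=vision.snapshot("scene")[:,:,::-1]
b=cv2.resize(j[180:260,190:320],(520,320),interpolation=cv2.INTER_CUBIC)
D=np.zeros((600,640,3),np.uint8);D[:280]=i[:280];D[280:600,:520]=b
cv2.imwrite("pics/w4.png",D);np.save("w4.npy",c,allow_pickle=True)
```

```text
14.95 [0.49857268 0.03098684 0.23414229] [3.14005062e+00 1.25786012e-03 1.56009993e+00] [-0.72110904 -0.02823899  0.59913759  1.81842406  0.0178263   1.34516357
 -0.13681845]
```

View pics/w4.png

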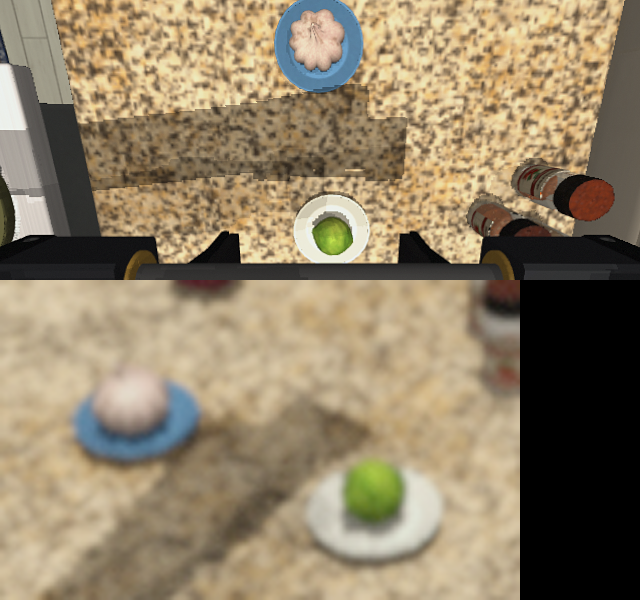

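Run:
```python
from h import *
for n,uv,z in(("scene",(427,256),0.0),("scene",(411,253),0.0),("scene",(443,257),0.),("scene",(426,264),0.),("top",(402,178),0.02),("top",(416,186),0.01),("top",(438,178),.13),("scene",(364,217),0.),("top",(337,160),.0),("top",(449,241),.04)): print(n,uv,z,ray(n,uv,z))
psi=1.41
ah=np.r_[np.cos(psi),np.sin(psi),0]; s,c=np.sin(np.radians(35)),np.cos(np.radians(35))
a=ah*c+np.r_[0,0,s]; z=ah*s-np.r_[0,0,c]; y=np.r_[np.sin(psi),-np.cos(psi),0]; x=np.cross(y,z)
Rt=R.from_matrix(np.c_[x,y,z])
o=robot.sense(); R0=R.from_euler("xyz",o["orientation"]); R0=R.from_euler("xyz",[np.pi,0,np.pi/2])
print("rv",(Rt*R0.inv()).as_rotvec(), "rpy",Rt.as_euler("xyz"))
G=np.r_[.5518,-.2644,.0868]-.034*a; T=G+.019*z; print("G",G,"T",T,"pre",T-.11*z, o["ee_pos"])
```

```text
scene (427, 256) 0.0 [ 0.6856 -0.4194  0.    ]
scene (411, 253) 0.0 [ 0.6719 -0.376   0.    ]
scene (443, 257) 0.0 [ 0.7069 -0.4594  0.    ]
scene (426, 264) 0.0 [ 0.654  -0.4295 -0.    ]
top (402, 178) 0.02 [ 0.6701 -0.3786  0.02  ]
top (416, 186) 0.01 [ 0.647  -0.4232  0.01  ]
top (438, 178) 0.13 [ 0.6527 -0.4569  0.13  ]
scene (364, 217) 0.0 [ 0.7409 -0.1862  0.    ]
top (337, 160) 0.0 [ 0.7299 -0.1812  0.    ]
top (449, 241) 0.04 [ 0.4789 -0.5113  0.04  ]
rv [ 0.60953192 -0.04911111 -0.15576054] rpy [ 3.14159265 -0.61086524  1.41      ]
G [ 0.54734091 -0.29189189  0.0672984 ] T [ 0.54908572 -0.28113452  0.05173451] pre [ 0.53898419 -0.34341403  0.14184124] [0.4984752  0.03619369 0.23366051]
```

>>> {"name": "move_arm", "arguments": {"steps": [[0.04,-0.08,0,0.3,-0.025,-0.08,1],[0.04,-0.16,0,0.61,-0.05,-0.156,1],[0.042,-0.24,0,0.61,-0.05,-0.156,1],[0.042,-0.3,0,0.61,-0.05,-0.156,1],[0.042,-0.3,0,0.61,-0.05,-0.156,1],[0.042,-0.3,0,0.61,-0.05,-0.156,1]]}}

```text
time: 15.65
ee_pos: [0.5242, -0.1404, 0.2327]
orientation: [3.13, -0.306, 1.493]
contact_force: [0.1, 0.3, -0.3]
finger_gap: 0.0869
gripper_force: 0.0
```

>>> {"name": "move_arm", "arguments": {"steps": [[0.02,-0.06,0,0.3,-0.025,-0.08,1],[0.042,-0.12,-0.05,0.61,-0.05,-0.156,1],[0.042,-0.18,-0.1,0.61,-0.05,-0.156,1],[0.042,-0.23,-0.1,0.61,-0.05,-0.156,1],[0.042,-0.23,-0.1,0.61,-0.05,-0.156,1],[0.042,-0.23,-0.1,0.61,-0.05,-0.156,1],[0.042,-0.23,-0.1,0.61,-0.05,-0.156,1]]}}

```text
time: 16.35
ee_pos: [0.5505, -0.2763, 0.1741]
orientation: [3.139, -0.614, 1.415]
contact_force: [0.4, 0.9, -0.3]
finger_gap: 0.087
gripper_force: 0.0
```

Run:
```python
from h import *
s=robot.sense();print(s["time"],s["ee_pos"],s["orientation"],s["joint_pos"])
c=vision.calibration("wrist");i=vision.snapshot("wrist")[:,:,::-1]
cv2.imwrite("pics/w5.png",cv2.resize(i[100:400,160:500],None,fx=2,fy=2,interpolation=cv2.INTER_CUBIC));np.save("w5.npy",c,allow_pickle=True)
psi=1.41
ah=np.r_[np.cos(psi),np.sin(psi),0]; sn,cs=np.sin(np.radians(35)),np.cos(np.radians(35)); a=ah*cs+np.r_[0,0,sn]
cap=np.r_[.5518,-.2644,.0868]
print("proj cap,shoulder,grasp,mouth",(2*(proj("w",[cap,cap-.02*a,cap-.034*a,cap-.052*a],c)-[160,100])))
```

```text
16.35 [ 0.55051198 -0.27625484  0.17413581] [ 3.13947621 -0.6135037   1.41468763] [ 0.15062385  0.64460825  0.84246585  1.44575722 -0.87187181  1.75193642
  0.90539146]
proj cap,shoulder,grasp,mouth [[318.6 314.2]
 [318.4 358.4]
 [318.2 388.2]
 [318.  425.6]]
```

View pics/w5.png

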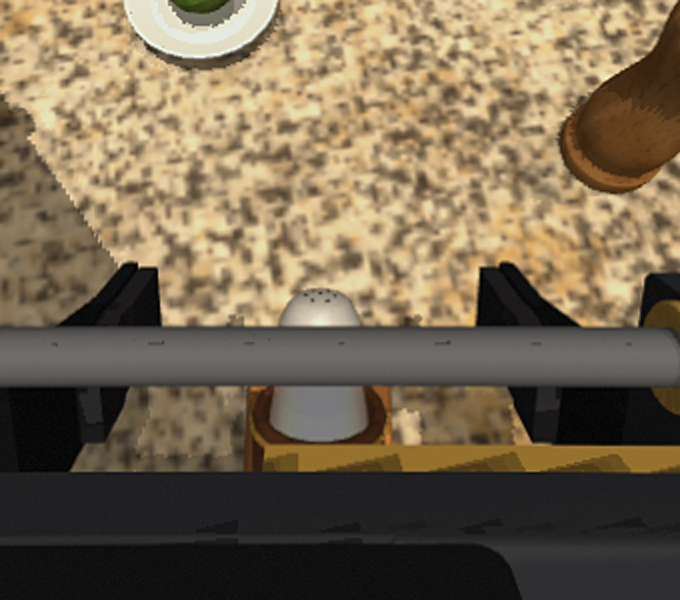

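Run:
```python
from h import *
s=robot.sense();print(s["time"],s["ee_pos"],s["orientation"],(np.r_[.5495,-.2787,.0534]-s["ee_pos"])/.6)
```

```text
16.4 [ 0.5503965  -0.27641992  0.17440017] [ 3.13897986 -0.61320468  1.41484595] [-0.00149417 -0.00380013 -0.20166695]
```

>>> {"name": "move_arm", "arguments": {"steps": [[-0.0015,-0.004,-0.05,0,0,0,1],[-0.0015,-0.004,-0.1,0,0,0,1],[-0.0015,-0.004,-0.15,0,0,0,1],[-0.0015,-0.004,-0.185,0,0,0,1],[-0.0015,-0.004,-0.2,0,0,0,1],[-0.0015,-0.004,-0.2015,0,0,0,1],[-0.0015,-0.004,-0.2015,0,0,0,1]]}}

```text
time: 17.1
ee_pos: [0.5486, -0.2821, 0.0537]
orientation: [3.139, -0.611, 1.41]
contact_force: [0.7, 0.2, -0.5]
finger_gap: 0.0867
gripper_force: 0.0
```

>>> {"name": "move_arm", "arguments": {"steps": [[0,0,0,0,0,0,0.7],[0,0,0,0,0,0,0.55],[0,0,0,0,0,0,0.4],[0,0,0,0,0,0,0.4],[0,0,0,0,0,0,0.4],[0,0,0,0,0,0,0.4],[0,0,0,0,0,0,0.4],[0,0,0,0,0,0,0.4]], "force": 20}}

```text
time: 17.9
ee_pos: [0.5493, -0.2822, 0.053]
orientation: [3.138, -0.611, 1.411]
contact_force: [3.8, -0.3, 0.4]
finger_gap: 0.038
gripper_force: 19.8
```

>>> {"name": "move_arm", "arguments": {"steps": [[0.0016,0.01,0.0072,0,0,0,0.4],[0.0033,0.02,0.0143,0,0,0,0.4],[0.0065,0.04,0.0287,0,0,0,0.4],[0.0098,0.06,0.043,0,0,0,0.4],[0.0131,0.081,0.0574,0,0,0,0.4],[0.0131,0.081,0.0574,0,0,0,0.4]], "force": 25}}

```text
time: 18.5
ee_pos: [0.5569, -0.2304, 0.0887]
orientation: [3.139, -0.614, 1.414]
contact_force: [-0.3, 0.4, -1.1]
finger_gap: 0.0381
gripper_force: 24.7
```

Run:
```python
from h import *
s=robot.sense();print(s["contact_force"],s["ee_pos"],s["orientation"],s["joint_pos"])
c=vision.calibration("wrist");i=vision.snapshot("wrist")[:,:,::-1]
j=vision.snapshot("scene")[:,:,::-1]
cv2.imwrite("pics/w6.png",i);cv2.imwrite("pics/s6.png",j)
a=cv2.imread("pics/scene0.png")
print("sleeve changed?",cv2.absdiff(a[225:295,335:415],j[225:295,335:415]).mean())
g=lambda im:im[175:325,160+140//2:160+500//2]
hsv=cv2.cvtColor(i,cv2.COLOR_BGR2HSV)
for v in (235,240,245,250,255,258,300,305,310,315,320): print(v,[tuple(int(q) for q in i[v,u]) for u in (280,300,319,338,358)])
# final target
psi=1.41
L=np.r_[.515,-.0415,.032]
for al in (45,50):
    r=np.radians(al); ah=np.r_[np.cos(psi),np.sin(psi),0]
    ax=ah*np.cos(r)-np.r_[0,0,np.sin(r)]; z=-ah*np.sin(r)-np.r_[0,0,np.cos(r)]; y=np.r_[np.sin(psi),-np.cos(psi),0]
    cap=L+[0,0,.105+.024]
    G=cap-.036*ax;T=G+.019*z
    Rt=R.from_matrix(np.c_[np.cross(y,z),y,z]);print(al,cap,"T",T,(Rt*R.from_euler("xyz",s["orientation"]).inv()).as_rotvec(),(T-s["ee_pos"])/.6)
```

```text
[-0.27960834  0.42948299 -1.11400752] [ 0.55694202 -0.23036862  0.08868489] [ 3.13901611 -0.61352336  1.41401773] [ 0.08475529  0.67799302  0.80823374  1.58608292 -0.91482997  1.59864738
  0.95292147]
sleeve changed? 51.07047619047619
235 [(23, 23, 24), (144, 164, 176), (165, 185, 197), (148, 166, 177), (26, 23, 27)]
240 [(29, 29, 31), (179, 199, 207), (151, 164, 171), (168, 184, 191), (27, 26, 29)]
245 [(25, 25, 27), (171, 189, 198), (184, 191, 189), (158, 171, 177), (26, 26, 28)]
250 [(12, 12, 16), (176, 194, 203), (191, 197, 196), (159, 171, 178), (18, 17, 20)]
255 [(13, 12, 14), (177, 195, 199), (196, 205, 205), (161, 174, 180), (12, 11, 13)]
258 [(15, 15, 16), (184, 205, 212), (118, 116, 116), (162, 173, 181), (14, 12, 14)]
300 [(105, 125, 138), (122, 124, 126), (125, 124, 126), (123, 124, 124), (108, 126, 139)]
305 [(103, 119, 130), (123, 124, 125), (124, 123, 124), (123, 124, 124), (103, 121, 132)]
310 [(88, 103, 114), (120, 123, 123), (124, 123, 124), (123, 126, 127), (96, 117, 129)]
315 [(71, 88, 110), (117, 124, 123), (125, 124, 124), (119, 124, 125), (48, 81, 122)]
320 [(38, 60, 87), (117, 124, 124), (124, 123, 125), (116, 121, 122), (34, 68, 110)]
45 [ 0.515  -0.0415  0.161 ] T [ 0.5087734  -0.07988918  0.17302082] [-1.38088183  0.2239528  -0.00358036] [-0.08028103  0.25079905  0.14055988]
50 [ 0.515  -0.0415  0.161 ] T [ 0.50896484 -0.07870893  0.17636464] [-1.46704778  0.23776847 -0.00361512] [-0.07996198  0.25276614  0.14613292]
```

>>> {"name": "move_arm", "arguments": {"steps": [[0,0,0.05,0,0,0,0.4],[0,0.03,0.1,-0.3,0.048,0,0.4],[-0.01,0.06,0.15,-0.6,0.096,0,0.4],[-0.02,0.1,0.18,-0.8,0.128,0,0.4],[-0.03,0.12,0.18,-0.987,0.16,0,0.4],[-0.03,0.12,0.18,-0.987,0.16,0,0.4],[-0.03,0.12,0.18,-0.987,0.16,0,0.4]]}}

```text
time: 19.3
ee_pos: [0.5379, -0.1589, 0.1948]
orientation: [3.141, -0.113, 1.414]
contact_force: [-0.6, -0.1, -0.9]
finger_gap: 0.0378
gripper_force: 24.7
```

>>> {"name": "move_arm", "arguments": {"steps": [[0,0.02,0,-0.25,0.04,0,0.4],[-0.01,0.04,0,-0.5,0.08,0,0.4],[-0.02,0.06,0,-0.75,0.12,0,0.4],[-0.03,0.08,0,-0.987,0.16,0,0.4],[-0.03,0.08,0,-0.987,0.16,0,0.4],[-0.03,0.08,0,-0.987,0.16,0,0.4]]}}

```text
time: 19.9
ee_pos: [0.5192, -0.1146, 0.1943]
orientation: [-3.141, 0.39, 1.408]
contact_force: [-0.1, -0.6, -1.1]
finger_gap: 0.0373
gripper_force: 24.8
```

>>> {"name": "move_arm", "arguments": {"steps": [[0,0.01,0,-0.25,0.04,0,0.4],[-0.01,0.02,0,-0.5,0.08,0,0.4],[-0.02,0.03,0,-0.75,0.12,0,0.4],[-0.02,0.04,0,-0.885,0.144,0,0.4],[-0.02,0.04,0,-0.885,0.144,0,0.4],[-0.02,0.04,0,-0.885,0.144,0,0.4],[-0.02,0.04,0,-0.885,0.144,0,0.4]]}}

```text
time: 20.6
ee_pos: [0.5075, -0.0926, 0.1959]
orientation: [3.138, 0.835, 1.401]
contact_force: [-0.1, -0.7, -1.1]
finger_gap: 0.0375
gripper_force: 24.8
```

```bash
cat > f.py <<'E'
from h import *
s=robot.sense();M=R.from_euler("xyz",s["orientation"]).as_matrix()
# shaker axis: tool x or -x, whichever points down
ax=M[:,0]*(-1 if M[2,0]>0 else 1); cap=s["ee_pos"]-.019*M[:,2]+.036*ax
print(s["time"],s["ee_pos"],s["orientation"],s["joint_pos"],s["finger_gap"],"\nax",ax,"cap",cap,"off",cap-[.515,-.0415,.146],"units",-(cap-[.515,-.0415,.146])/.6)
E
python3 f.py
```

```text
20.6 [ 0.50745751 -0.09260956  0.19588554] [3.1376118  0.83466741 1.40127175] [-1.2444143   0.50551746  1.11707912  1.82967852  0.35024774  1.35748278
 -0.41107773] 0.03747559526222129 
ax [ 0.1132785   0.66179939 -0.74107325] cap [ 0.51383652 -0.05489358  0.18196386] off [-0.00116348 -0.01339358  0.03596386] units [ 0.00193913  0.02232264 -0.05993977]
```

>>> {"name": "move_arm", "arguments": {"steps": [[0.001,0.01,-0.02,0,0,0,0.4],[0.002,0.022,-0.045,0,0,0,0.4],[0.002,0.022,-0.06,0,0,0,0.4],[0.002,0.022,-0.06,0,0,0,0.4],[0.002,0.022,-0.06,0,0,0,0.4],[0.002,0.022,-0.06,0,0,0,0.4],[0.002,0.022,-0.06,0,0,0,0.4],[0.002,0.022,-0.06,0,0,0,0.4]]}}

```text
time: 21.4
ee_pos: [0.5091, -0.0763, 0.1592]
orientation: [3.139, 0.836, 1.408]
contact_force: [-0.2, -0.4, -1.0]
finger_gap: 0.0374
gripper_force: 24.8
```

```bash
python3 f.py
python3 - <<'E'
from h import *
i=vision.snapshot("wrist")[:,:,::-1];j=vision.snapshot("scene")[:,:,::-1]
D=np.zeros((600,800,3),np.uint8)
D[:300,:480]=cv2.resize(i,(480,300),interpolation=cv2.INTER_AREA)
b=j[150:300,200:450];D[300:,:500]=cv2.resize(b,(500,300),interpolation=cv2.INTER_CUBIC)
b=j[185:260,240:315];D[300:,500:]=cv2.resize(b,(300,300),interpolation=cv2.INTER_CUBIC)
t=vision.snapshot("top")[:,:,::-1][180:260,200:280+5];D[:300,480:]=cv2.resize(t,(320,300),interpolation=cv2.INTER_CUBIC)
cv2.imwrite("pics/fin.png",D)
print(proj("scene",[.514,-.0415,.146]))
E
```

```text
21.4 [ 0.50909912 -0.0762767   0.15918027] [3.13919191 0.83649403 1.40818328] [-1.22568489  0.56538024  1.06950494  1.84239304  0.30585562  1.31454847
 -0.44040883] 0.03737399084745708 
ax [ 0.10848245  0.6612296  -0.74229844] cap [ 0.51524282 -0.03854748  0.1451888 ] off [ 0.00024282  0.00295252 -0.0008112 ] units [-0.0004047  -0.00492087  0.00135199]
[[281.  200.3]]
```

View pics/fin.png

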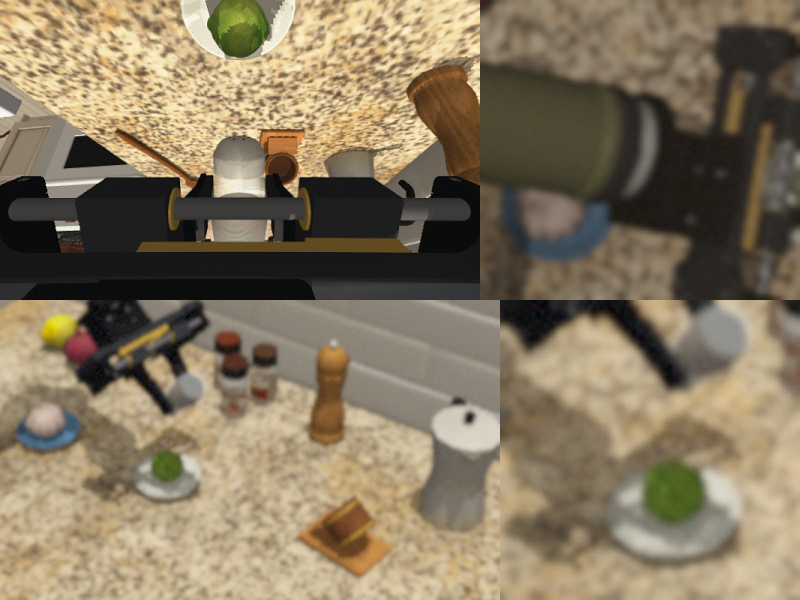

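```bash
python3 -c "
from plant import robot
print(robot.sense()['joint_vel']);print(robot.job_done())"
```

```text
[ 0.00231492  0.00139833 -0.00031809 -0.00013814 -0.00022326  0.00018412
  0.00121565]
the job is handed in; nothing more can be done
None
```

The job is handed in at about 21.6 s: the lime is on the white dish and the garlic on the blue one. By my estimate from the arm pose, the shaker is held still about 48° past level, with its cap about 11 cm above the lime's centre (9 cm above its top).

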